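# Raise the bench lamp until its lock button clicks out

### The job

Raise the bar-shaped inspection lamp on the parts bench: pull its telescoping post straight up out of its tube until the lock button clicks out above the collar, then let go so that the lamp stays up. Leave the two other telescoping stands (the round head and the fork head) down as they are.

Things in the scene. Friction and masses are not known exactly. Their poses are not given: they have to be found in the camera images.
- lamp_head (a point): Centre of the lamp head: a straight black bar 120 mm long (its y axis), 26 mm wide (x), 24 mm high (z up), fixed centrally across the top of its 24 mm aluminium post. 150 mm above the bench when fully down; starts 0 to 25 mm higher. The post cannot turn; about 5 N of friction plus 2 to 3 N of weight resist the pull; it stays where it is left.
- lamp_collar (a point): Centre of the top of the grey collar (42 mm diameter, 120 mm above the bench) on the lamp's grey tube, from which the post slides straight up; its foot, 90 mm square, is fixed to the bench. The lock button clears the collar when the lamp head's centre is 100 mm above this point; the post meets a hard stop at 122 mm; 111 mm is a good height to pull to.
- lamp_button (a joint): Spring lock button of the lamp post, black, 10 mm across, on the post's +x side. Value in m: 0 = held in, hidden inside the tube; 0.007 = fully out, seen just above the collar. It springs out by itself once the post is high enough, then keeps the post from sliding down below that; not to be pressed.
- disc_head (a point): A bystander: centre of the head of a like stand whose head is a round black disc, 64 mm diameter, 24 mm high; 150 mm above the bench. To be left down.
- fork_head (a point): A bystander: the like point, 150 mm above the bench, of a like stand whose head is a black two-pronged fork, 26 mm thick (x) and about 75 mm across the prongs (y), prong tips about 185 mm above the bench. To be left down.

How it is judged:
On the way:
1. the lamp's lock button has clicked out above the collar (value of joint lamp_button above 0.005 m and height (world z) of lamp_head above 0.215 m), for 0.2 s.
At the end, for the whole second after the job is handed in: The lamp's lock button is out (more than 5 mm of its 7 mm), the lamp head stays up (its centre more than 215 mm above the bench) and the round and fork heads are within 15 mm of where they started (all of step 1 and distance of each of disc_head, fork_head from where it was at the start of the episode below 0.015 m); the robot touches nothing.
It fails at once if the stand with the round head is raised by more than 30 mm (distance of disc_head from where it was at the start of the episode above 0.03 m).
It fails at once if the stand with the fork head is raised by more than 30 mm (distance of fork_head from where it was at the start of the episode above 0.03 m).
It also fails if it takes over 29 s, if anything falls off the work surface, if the arm or the gripper's body presses on something with over 40 N, if the wrist force passes 120 N, or if a joint passes its speed limit or range.

### The arm

A 7-joint arm with a two-finger parallel gripper is mounted at the origin on the work surface. World frame = base frame: x ahead of the robot, y to its left, z up, the work surface at z = 0. Lengths are in m, angles in rad, forces in N, time in s.
With the tool pointing down it reaches from about 0.35 to 0.9 m from the base axis. Payload 8.1 kg.
Tool frame: the origin (TCP) lies between the finger pads; the fingertips stand 25 mm ahead of it and the grasp point (between the pads) lies 6 mm ahead of it; z points along the fingers, y is the direction in which the jaws open and shut (so a half turn about z gives the same grasp; the last joint's range is limited). The gripper opens to 92 mm and grips with 3 to 60 N. Pads are 19 mm wide; open, the fingers measure 130 mm over their backs; the gripper's body (75 mm by 190 mm) begins 47 mm behind the grasp point.
Start: joints at [-0.103, 0.434, 0.025, 1.573, -0.012, 1.134, -0.075], TCP at [0.625, -0, 0.252] pointing down, gripper open.
Joint ranges: [-2.62, 2.62], [-0.44, 2.09], [-1.27, 1.32], [0.08, 2.57], [-1.32, 4.46], [0.12, 2], [-2.74, 2.74]. Speed limits (rad/s): [2.22, 2.22, 3.01, 3.01, 3.14, 3.14, 3.14].

### API

Orientations are given as a rotation vector (axis times angle).
In Python, from cell import * gives the robot as it stands.
- The arm moves only by the shell command python3 -m jog 'ROWS' [FORCE]. ROWS is JSON, one flat list of numbers, 5 for each row, row after row: the finger opening in mm, from 0 to 91.8, then the shift along the tool's x, y, z in units of 40 mm (1.0 is 40 mm), then the turn about the tool's z in units of 6 degrees (1.0 is 6 degrees). A call has 1 to 20 rows; each row shifts and turns the pose as measured when the row begins, along the tool's axes as they then stand; what a row does not reach is not made up. A row lasts 1/12 s, in which the tool goes at most 41.7 mm and 7.16 degrees, less where a joint would pass 70% of its speed; a pose out of reach is approached as far as the arm can. A call is refused whole if a number of a shift passes 1 or a number of a turn 1, either way. A call with a gripper value outside its range is refused whole. The fingers move at their own pace and stop on an object; FORCE is the grip in N (left out, the last holds). Time passes only in rows, so rows that do not move let the fingers close. It gives the time, the measured TCP pose, the force and the opening at its end, in the units of the state.
- observe(): the state, without advancing time (a new reading comes with each control period).
- get_image(name): name is "scene" or "side" or "wrist"; returns the picture (384x512x3 uint8, red, green, blue); there is no depth.
- camera_params(name): a dict with "intrinsics" (3x3 intrinsics, pixels), "xyz" and "orientation" of the camera in the world. Camera axes: x right, y down, z forward; pixel columns grow to the right and rows downward; lengths in m; the calibration is good to about 2 mm. A picture is of the moment at which its call begins: read the wrist's pose just before it. camera_params takes no time and is no camera call; for the wrist camera it gives the pose at the moment of the call.
- sign_off(): hands the job in, once; it reports no verdict.
The state is a dict: "clock": time; "joints": joint angles; "dq": joint speeds; "joint_efforts": joint torques, N m; "position": TCP position; "ee_rot": TCP orientation; "force": force on the tool from outside, world axes, zero at the start; "ft_torque": the same for the moment, N m; "width": opening from 0.0 (shut) to 1.0 (fully open).
Only numpy, scipy, OpenCV 4.12 (cv2) and the standard library are available. Lean on these libraries where they do the work, as an engineer would, in place of code of your own. Each camera call takes 0.05 s, during which the arm holds its last target. There are 200 camera calls.

## Working session

There is one attempt and no reset: what is moved stays moved. The work goes in short steps, Python scripts to look and compute and a shell command to move; the robot and the scene stay as the last step left them, time stands still between calls to the robot, and variables do not carry over. Pictures are saved under pics/ and viewed, about 8 in all and at most 12, crops included, and the job is handed in when it is done.

```bash
mkdir -p pics
python3 - <<'E'
from cell import *
import cv2,numpy as np
s=observe();print(s)
for n in("scene","side","wrist"):
    p=camera_params(n);print(n,p)
    cv2.imwrite(f"pics/{n}0.png",get_image(n)[:,:,::-1])
a=[cv2.imread(f"pics/{n}0.png") for n in("scene","side")]
E
```

```text
{'clock': 0.0, 'joints': array([-0.10259349,  0.4352072 ,  0.02500285,  1.57411754, -0.01162943,
        1.13400384, -0.07511509]), 'dq': array([ 3.19128344e-05,  6.86028630e-04, -2.03839296e-03,  4.51290121e-04,
       -2.09589543e-04, -4.57196264e-04,  8.18623691e-04]), 'joint_efforts': array([ 3.89017032e-04, -6.67853522e+01,  9.84863900e-01, -3.14464223e+01,
       -6.05165795e-02,  4.27553023e-02,  1.12382318e-04]), 'position': array([ 6.24514399e-01, -6.69583444e-05,  2.50947183e-01]), 'ee_rot': array([-2.22085907e+00, -2.22056770e+00,  1.90414415e-03]), 'force': array([-0.3452528 ,  0.29045267, -0.34517264]), 'ft_torque': array([-0.08831172,  0.00138425, -0.02395913]), 'width': 1.001429925953106}
scene {'intrinsics': array([[402.09914624,   0.        , 261.24085436],
       [  0.        , 402.09914624, 196.31971318],
       [  0.        ,   0.        ,   1.        ]]), 'xyz': array([ 1.27361616, -0.09034333,  0.60076996]), 'orientation': array([-1.72927587, -1.50486417,  0.78529284])}
side {'intrinsics': array([[380.13067668,   0.        , 254.25294389],
       [  0.        , 380.13067668, 197.7536108 ],
       [  0.        ,   0.        ,   1.        ]]), 'xyz': array([0.47170169, 0.54805067, 0.75006754]), 'orientation': array([-0.21937525,  2.87389116, -1.07230568])}
wrist {'intrinsics': array([[271.35052466,   0.        , 259.8294208 ],
       [  0.        , 271.35052466, 194.35357988],
       [  0.        ,   0.        ,   1.        ]]), 'xyz': array([0.62545   , 0.06588497, 0.38438802]), 'orientation': array([ 2.89070870e+00, -6.33577200e-04, -1.30040297e-03])}
```

View pics/scene0.png

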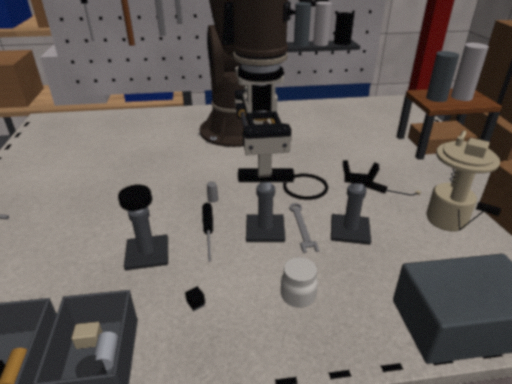

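View pics/side0.png

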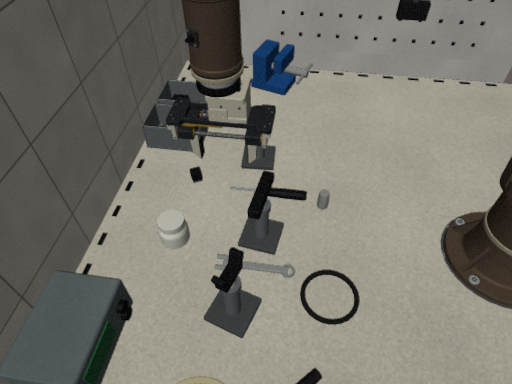

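View pics/wrist0.png

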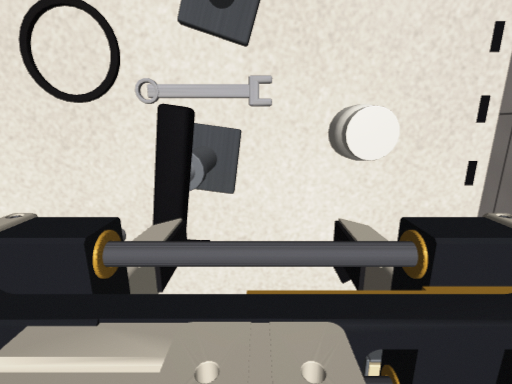

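The scene view shows the lamp's black bar at (265,175) between the disc (135,198) and the fork (362,175). The side view has the bar from (267,175) to (255,215), with the screwdriver handle behind it. The wrist view shows the bar at about (173,105–240), already roughly parallel to the jaw faces.

```bash
cat > h.py <<'E'
import numpy as np,cv2
from scipy.spatial.transform import Rotation as R
def ray(p,u,v):
    d=R.from_rotvec(p["orientation"]).as_matrix()@np.linalg.inv(p["intrinsics"])@[u,v,1.]
    return np.array(p["xyz"]),d/np.linalg.norm(d)
def plane(p,u,v,z):
    o,d=ray(p,u,v);return o+d*(z-o[2])/d[2]
def tri(a,b):
    (o1,d1),(o2,d2)=a,b
    t=np.linalg.lstsq(np.c_[d1,-d2],o2-o1,rcond=None)[0]
    return (o1+t[0]*d1+o2+t[1]*d2)/2,np.linalg.norm(o1+t[0]*d1-o2-t[1]*d2)
def blob(im,roi,th=45):
    x0,y0,x1,y1=roi
    m=np.zeros(im.shape[:2],np.uint8);m[y0:y1,x0:x1]=(im[y0:y1,x0:x1].max(2)<th)
    n,l,s,c=cv2.connectedComponentsWithStats(m);i=1+s[1:,4].argmax()
    return (l==i).astype(np.uint8),s[i]
E
python3 - <<'E'
from cell import camera_params
from h import *
P={n:camera_params(n) for n in("scene","side","wrist")}
I={n:cv2.imread(f"pics/{n}0.png") for n in P}
c={}
for n,r in(("scene",(230,165,304,185)),("side",(240,165,276,222)),("wrist",(140,95,198,215))):
    m,s=blob(I[n],r,40);k=cv2.findContours(m,0,2)[0];k=max(k,key=cv2.contourArea)
    c[n]=cv2.minAreaRect(k);print(n,s,c[n])
    if n=="wrist":
        for v in(115,140,165,190): 
            q=np.where(m[v])[0];print(v,q.min(),q.max())
X,e=tri(ray(P["scene"],*c["scene"][0]),ray(P["side"],*c["side"][0]));print(X,e)
for z in(.162,.187): # top-face edge rays in wrist
  print(z,[plane(P["wrist"],u,v,z).round(4) for u,v in((160,106),(193,110))])
a=[cv2.resize(I["scene"][130:260,200:330],None,fx=3,fy=3),cv2.resize(I["side"][150:280,200:330],None,fx=3,fy=3)]
cv2.imwrite("pics/c1.png",np.hstack(a))
E
```

```text
scene [239 169  65  16 570] ((271.0, 176.5), (15.0, 64.0), 90.0)
side [248 172  28  47 659] ((263.9482727050781, 196.37930297851562), (20.24079132080078, 49.39495849609375), 21.801410675048828)
wrist [ 154  104   40  111 3798] ((173.73440551757812, 159.5618896484375), (36.16920471191406, 110.34828186035156), 2.2605018615722656)
115 158 193
140 157 192
165 156 190
190 155 188
[0.54374995 0.03108709 0.14606056] 0.011794111752520785
0.162 [array([0.5474, 0.0802, 0.162 ]), array([0.573 , 0.0772, 0.162 ])]
0.187 [array([0.5561, 0.0786, 0.187 ]), array([0.5789, 0.0759, 0.187 ])]
```

View pics/c1.png

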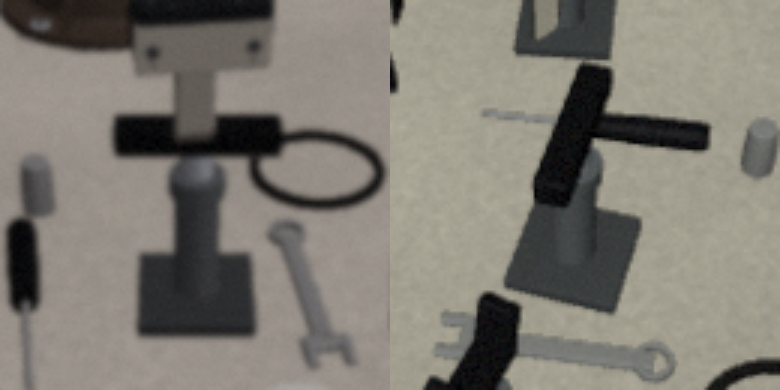

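The crop shows the bar clear of clutter: its centre is at scene (266,175.2) and side (261,194.7).

Run:
```python
from cell import camera_params
from h import *
P={n:camera_params(n) for n in("scene","side","wrist")}
sc,si=ray(P["scene"],266,175.2),ray(P["side"],261,194.7)
print(tri(sc,si))
# bar ends (side-view: far end top-mid, near end bottom) vs scene left/right ends
print(tri(ray(P["scene"],238.3,175.2),ray(P["side"],(595-390)/3+200,150+85/3)),tri(ray(P["scene"],294,175.2),ray(P["side"],(553-390)/3+200,150+182/3)))
for z in(.162,.17,.178):
  A,B=[plane(P["wrist"],u,v,z) for u,v in((160,106),(193,110))]
  C,D=[plane(P["wrist"],u,190,z) for u in(155,188)]
  m,n=(A+B)/2,(C+D)/2;t=m-n
  # centre of bar = far-end midpoint less 60 mm along axis
  yaw=np.degrees(np.arctan2(-t[0],t[1]));print(z,m.round(4),n.round(4),"yaw",yaw,"centre",(m-.06*t/np.linalg.norm(t)).round(4),np.linalg.norm(A-B))
```

```text
(array([0.54815418, 0.02345202, 0.14862328]), np.float64(0.0013539711346863704))
(array([ 0.53852885, -0.03312425,  0.1451393 ]), np.float64(0.004407059174606088)) (array([0.55693617, 0.07819729, 0.15345979]), np.float64(0.012217605859591646))
0.162 [0.5602 0.0787 0.162 ] [0.5508 0.0127 0.162 ] yaw -8.028325290148219 centre [0.5518 0.0193 0.162 ] 0.025781908767291393
0.17 [0.5625 0.0782 0.17  ] [0.5535 0.0146 0.17  ] yaw -8.028325290148159 centre [0.5541 0.0188 0.17  ] 0.024854893205463344
0.178 [0.5649 0.0778 0.178 ] [0.5562 0.0165 0.178 ] yaw -8.028325290148198 centre [0.5565 0.0183 0.178 ] 0.02392787764363541
```

```bash
python3 -m jog '[91.8,0.18,-0.62,0,0, 91.8,0.18,-0.62,0,0, 91.8,0.18,-0.62,0,0, 91.8,0,0,0,0.67, 91.8,0,0,0,0.67, 91.8,0,0,0,0, 91.8,0,0,0,0]' 40
python3 - <<'E'
from cell import *
from h import *
p=camera_params("wrist");im=get_image("wrist")[:,:,::-1].copy();cv2.imwrite("pics/w1.png",im)
s=observe();M=R.from_rotvec(s["ee_rot"]).as_matrix();print(s["clock"],s["position"],M.round(3).tolist())
E
```

```text
clock: 0.73
position: [0.5451, 0.022, 0.2484]
ee_rot: [-2.373, -2.054, 0.008]
force: [0.4, 0.0, 0.0]
width: 0.999
0.7833 [0.54522173 0.02198583 0.24839483] [[0.144, 0.99, -0.006], [0.99, -0.144, -0.001], [-0.002, -0.006, -1.0]]
```

View pics/w1.png

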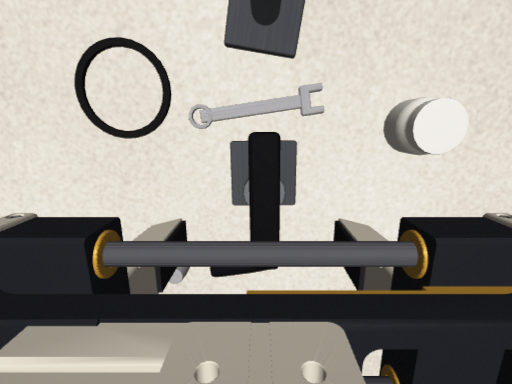

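The bar now stands upright in the wrist view (columns 249–280, end at row 132), nearly centred between the fingers, which are centred at about column 261. A quick check of the offset, then descend.

Run:
```python
from cell import *
from h import *
p=camera_params("wrist");s=observe();M=R.from_rotvec(s["ee_rot"]).as_matrix()
for z in(.162,.17):
  L,r=plane(p,249,133,z),plane(p,280,133,z);c=(L+r)/2
  print(z,np.linalg.norm(L-r),"end in tool",(M.T@(c-s["position"])).round(4),"centre in tool ~",((M.T@(c-s["position"]))-[.06,0,0]).round(4), M.T@(plane(p,263,200,z)-s["position"]))
```

```text
0.162 0.024481026401545546 end in tool [0.0598 0.0045 0.0863] centre in tool ~ [-0.0002  0.0045  0.0863] [0.00488577 0.0034672  0.0863674 ]
0.17 0.023589313484144035 end in tool [0.0601 0.0044 0.0783] centre in tool ~ [0.0001 0.0044 0.0783] [0.00711351 0.00336683 0.07836389]
```

```bash
python3 -m jog '[91.8,0,0.1,0.3,0, 91.8,0,0,0.5,0, 91.8,0,0,0.5,0, 91.8,0,0,0.5,0, 91.8,0,0,0.3,0, 91.8,0,0,0,0, 91.8,0,0,0,0]' 40
```

```text
clock: 1.37
position: [0.5521, 0.02, 0.1565]
ee_rot: [-2.365, -2.065, 0.007]
force: [-0.0, -0.3, -0.2]
width: 1.0
```

```bash
python3 -m jog '[91.8,0,0,-0.08,0, 15,0,0,0,0, 15,0,0,0,0, 15,0,0,0,0, 15,0,0,0,0, 15,0,0,0,0, 15,0,0,0,0, 15,0,0,0,0, 15,0,0,0,0, 15,0,0,0,0, 15,0,0,0,0, 15,0,0,0,0]' 40
```

```text
clock: 2.37
position: [0.5484, 0.0208, 0.1619]
ee_rot: [-2.358, -2.064, 0.014]
force: [1.2, -0.7, -0.9]
width: 0.284
```

The grip stopped at 26 mm, which matches the bar. Start the pull.

```bash
python3 -m jog '[15,0,0,-0.2,0, 15,0,0,-0.3,0, 15,0,0,-0.3,0, 15,0,0,-0.3,0, 15,0,0,-0.2,0, 15,0,0,0,0, 15,0,0,0,0]' 40
python3 - <<'E'
from cell import *
import cv2,numpy as np
a=[cv2.resize(get_image(n)[y:y+150,x:x+130,::-1],None,fx=3,fy=3) for n,x,y in(("scene",200,110),("side",200,130))]
cv2.imwrite("pics/c2.png",np.hstack(a))
E
```

```text
clock: 2.95
position: [0.5484, 0.0208, 0.2133]
ee_rot: [-2.357, -2.063, 0.018]
force: [0.4, 0.1, -9.5]
width: 0.281
```

View pics/c2.png

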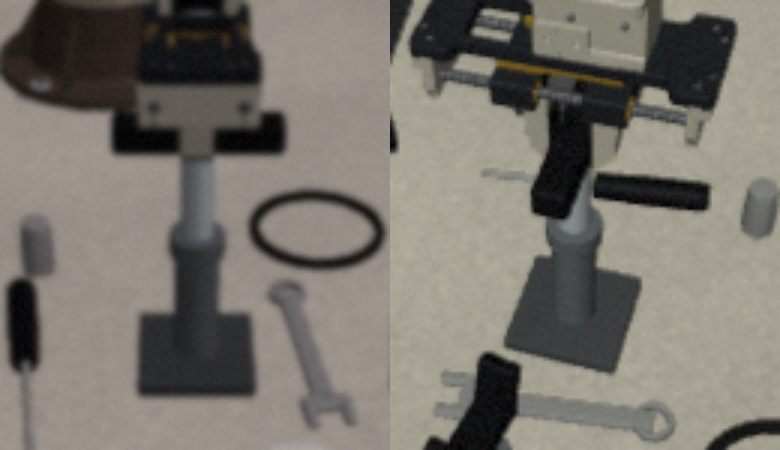

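The bar and post have come up together: the post shows above the collar in both views. Compute the head height from the bar's scene row (154.5 now, 175.2 before).

Run:
```python
from cell import camera_params
from h import *
p=camera_params("scene")
for v in(175.2,154.5):
    o,d=ray(p,266,v);print(o+d*(.5495-o[0])/d[0])
```

```text
[0.5495     0.02376131 0.14889691]
[0.5495     0.02324758 0.19914324]
```

```bash
python3 -m jog '[15,0,0,-0.2,0, 15,0,0,-0.2,0, 15,0,0,-0.2,0, 15,0,0,-0.15,0, 15,0,0,0,0, 15,0,0,0,0, 15,0,0,0,0]' 40
python3 - <<'E'
from cell import *
import cv2,numpy as np
a=[cv2.resize(get_image(n)[y:y+150,x:x+130,::-1],None,fx=3,fy=3) for n,x,y in(("scene",200,110),("side",200,130))]
cv2.imwrite("pics/c3.png",np.hstack(a))
E
```

```text
clock: 3.63
position: [0.5485, 0.0208, 0.2448]
ee_rot: [-2.356, -2.063, 0.021]
force: [0.8, 0.7, -6.3]
width: 0.28
```

View pics/c3.png

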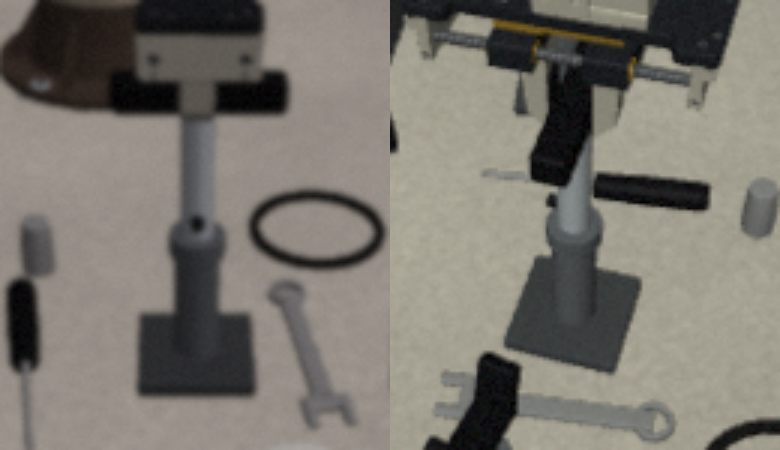

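The button is out: a black dot just above the collar at crop (197,222), and sticking out to the left of the post at (552,201) in the side crop. Open, then go straight up.

```bash
python3 -m jog '[91.8,0,0,0,0, 91.8,0,0,0,0, 91.8,0,0,0,0, 91.8,0,0,0,0, 91.8,0,0,0,0, 91.8,0,0,0,0, 91.8,0,0,0,0, 91.8,0,0,0,0]' &&
python3 -m jog '[91.8,0,0,-0.2,0, 91.8,0,0,-0.5,0, 91.8,0,0,-0.5,0, 91.8,0,0,-0.5,0, 91.8,0,0,-0.4,0, 91.8,0,0,0,0, 91.8,0,0,0,0]'
python3 - <<'E'
from cell import *
import cv2,numpy as np
cv2.imwrite("pics/c4.png",np.hstack([cv2.resize(get_image(n)[:,100:420,::-1],None,fx=1.25,fy=1.25) for n in("scene","side")]))
E
```

```text
clock: 4.4
position: [0.5499, 0.0206, 0.2466]
ee_rot: [-2.358, -2.063, 0.017]
force: [-0.1, -0.1, 0.5]
width: 0.809
clock: 4.98
position: [0.5504, 0.0206, 0.3365]
ee_rot: [-2.357, -2.063, 0.019]
force: [-0.7, 0.1, -0.4]
width: 1.0
```

View pics/c4.png

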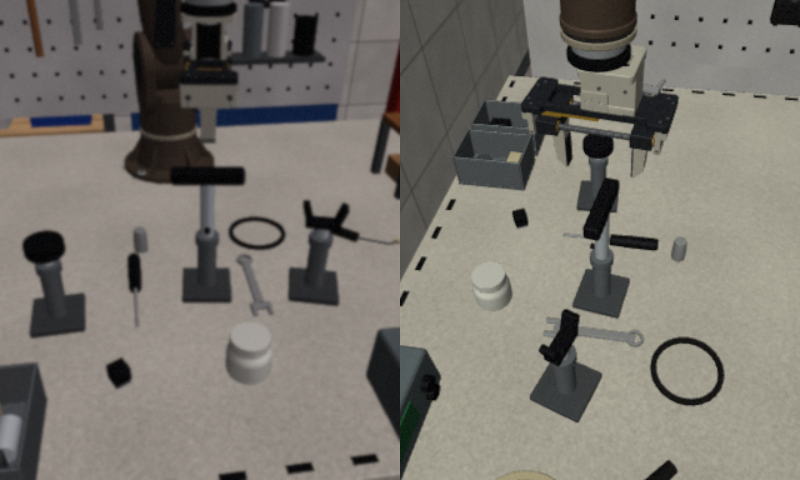

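The lamp stays up with the button visible at (207,229). The disc and fork are down and the gripper is clear of everything.

```bash
python3 -c "
from cell import *
from h import *
o,d=ray(camera_params('scene'),266,176/1.25);print(o+d*(.5495-o[0])/d[0])
print(sign_off())"
```

```text
[0.5495     0.02292598 0.23059727]
the job is handed in; nothing more can be done
None
```

The lamp is raised and locked, and I handed the job in at about 5 s of the allowed 29 s; no verdict is reported. I gripped the bar across its 26 mm width, pulled it straight up about 83 mm, let go, and moved the gripper clear above it.

- **Lamp height:** in the last pictures, after letting go, the lamp head is at about 0.231 m. That is above the 0.215 m limit and close to the suggested pull height.
- **Lock button:** it shows as a black dot just above the collar in the scene view. I saw it there both before and after letting go.
- **Other stands:** by eye, the round and fork heads are still down where they started. I did not measure their positions.
- **Forces:** the wrist force readings at the end of each move were under 10 N. After the retreat they were near zero, with nothing touching the gripper.

No check failed. An early automatic triangulation of the bar missed by 12 mm because the nearby black ring and screwdriver merged with it. I took the bar's centre from a zoomed picture instead, and the close-up wrist view agreed with it to a few millimetres.

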